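Stack the signal modules in the bench cradle, connectors to the notch

ROBOT

A 6-joint arm with a two-finger parallel gripper is mounted at the origin on a cart in front of the work surface, level with it; the furniture and walls round the work are solid. World frame = base frame: x ahead of the robot, y to its left, z up, the work surface at z = 0. Lengths are in m, angles in rad, forces in N, time in s.
With the tool pointing down it reaches from about 0.25 to 0.725 m from the base axis. Payload 9.7 kg.
Tool frame: the origin (TCP) lies at the very end of the fingers, on their centre line; the grasp point (between the pads) lies 19 mm behind it; z points along the fingers, y is the line along which they close (so a half turn about z gives the same grasp; the last joint's range is limited). The gripper opens to 85 mm and grips with 20 to 120 N. Pads are 22 mm wide; open, the fingers measure 114 mm over their backs; the gripper's body (76 mm by 85 mm) begins 54 mm behind the grasp point. The pads swing forward as they close: fully open they stand 13 mm farther back than shut.
Start: joints at [1.164, 0.087, 0.176, 1.66, 0, 1.571], TCP at [0.218, 0.505, 0.21] pointing down, gripper open.
Joint ranges: [-3.13, 3.13], [-0.85, 1.81], [-1.15, 1.24], [-2.2, 2.28], [-1.44, 1.52], [-3.14, 3.14]. Speed limits (rad/s): [2.22, 2.22, 2.57, 3.14, 3.14, 3.14].

INTERFACE

Orientations are given as a unit quaternion [x, y, z, w].
In Python, from plant import robot gives the robot as it stands.
- The arm moves only by the tool jog_arm, never from a script. Its argument "moves" is a list that holds one entry, the list of rows, each a list of 5 numbers: the finger opening in mm, from 0 to 85.4, then the shift along the tool's x, y, z in mm, then the turn about the tool's z in degrees. In form: [[[grip, dx, dy, dz, yaw], ...]]. A call has 1 to 8 rows; each row shifts and turns the commanded pose from where the row before left it, along the tool's axes as they then stand; what a row does not reach is not made up. A row lasts 1/10 s, in which the tool goes at most 50 mm and 8.59 degrees, less where a joint would pass 70% of its speed; a pose out of reach is approached as far as the arm can. A call with a gripper value outside its range is refused whole. The fingers move at their own pace and stop on an object; "newtons" is the grip in N (left out, the last holds). Time passes only in rows, so rows that do not move let the fingers close. It gives the time, the measured TCP pose, the force, the opening and the grip force at its end, in the units of the state.
- robot.state(): the state, without advancing time (a new reading comes with each control period).
- robot.grab_frame(name): name is "scene" or "top"; returns the picture (480x640x3 uint8, red, green, blue); there is no depth.
- robot.camera_model(name): a dict with "mtx" (3x3 intrinsics, pixels), "D" ([k1, k2, p1, p2, k3] as OpenCV has them; the pictures are not rectified), "rvec" (rotation vector, rad) and "tvec" (3), from world to camera coordinates, as OpenCV has them. Camera axes: x right, y down, z forward; pixel columns grow to the right and rows downward; lengths in m; the calibration is good to about 2 mm. A picture is of the moment at which its call begins. camera_model takes no time and is no camera call.
- robot.hand_in(): hands the job in; it is judged then, once.
The state is a dict: "time_s": time; "qpos": joint angles; "joint_vel": joint speeds; "tau": joint torques, N m; "tool_pos": TCP position; "tcp_rot": TCP orientation; "contact_force": force on the tool from outside, world axes, zero at the start; "torque": the same for the moment, N m; "finger_gap": finger opening in m; "grasp_force": force on a finger pad.
Only numpy, scipy, OpenCV 4.12 (cv2) and the standard library are available. Lean on these libraries where they do the work, as an engineer would, in place of code of your own. Each camera call takes 0.05 s, during which the arm holds its last target. There are 200 camera calls.

TASK

Stack the four modules in the grey bench cradle, in this order from the bottom: the largest die-cast box seated fully down between the cradle's walls, on it the middle-sized box, on that the smallest box, and the black heat sink on top with its fins up. All three boxes face the same way, with their brass connectors towards the cradle's notched end (the largest box goes down only this way round); centre each piece over the cradle, the boxes lined up with it, and let go of the finished stack. (The similar boxes far back on the left, by the meter and the bottles, belong to another set-up.)

Things in the scene. Friction and masses are not known exactly. Their poses are not given: they have to be found in the camera images.
- amp_centre (a point): Largest die-cast box, light grey. The case is a block 110 long (y) x 60 wide (x) x 32 mm high; two small brass connectors stick out 14 mm from its -y end. This point is the centre of the case without connectors, half-way up. x across the width (grasp so), -y out of the connector end, z up. About 0.35 kg.
- bias_centre (a point): Middle-sized die-cast box, dull blue-grey. The case is a block 90 long (y) x 50 wide (x) x 30 mm high; two small brass connectors stick out 14 mm from its -y end. This point is the centre of the case without connectors, half-way up. x across the width (grasp so), -y out of the connector end, z up. About 0.28 kg.
- att_centre (a point): Smallest die-cast box, light grey. The case is a block 60 long (y) x 50 wide (x) x 26 mm high; two small brass connectors stick out 14 mm from its -y end. This point is the centre of the case without connectors, half-way up. x across the width (grasp so), -y out of the connector end, z up. About 0.2 kg.
- heatsink_centre (a point): Black finned heat sink, 50 mm (x) by 60 mm (y), 30 mm high: a 6 mm base plate with seven thin upright fins that run along x; grasp it along x, across the 50 mm. About 0.12 kg. This point is its centre, 15 mm above its underside; z up. Either way round will do.
- cradle_seat (a point): Fixed grey cradle (tray); centre of its floor's top face, 6 mm above the worktop. Inside 118 (y) x 68 mm (x): 4 mm play round the largest box. 4 mm walls rise 20 mm above the floor: full wall at the +y end, corner stubs elsewhere, so 86 mm in the middle of each long side are open for fingers. y points to the full wall, z up. Stacked undersides lie 0, 32, 62 and 88 mm above this point.
- cradle_notch (a point): Middle of the cradle's notched end (52 mm gap between two 12 mm corner stubs), at floor height, 61 mm from the seat centre in the cradle's -y direction; same axes. The boxes' connectors point this way when stacked. Outside, 14 mm wide feet with screw heads (9 mm above the worktop) stick out from the long sides, 46 mm either way from the middle.

How it is judged:
On the way, in this order (a step that is already met when the one before it is completed fails the run):
1. the largest box sits fully down in the cradle, connectors in the notch (horizontal distance between amp_centre and cradle_seat below 0.01 m and z of amp_centre in the frame of cradle_seat between 0.0099 and 0.0209 m and angle between amp_centre's own z axis and vertical below 0.09 rad and y of cradle_notch in the frame of amp_centre below -0.03 m and angle between the y axis of amp_centre and the y axis of cradle_seat, either way round below 0.2 rad), for 0.2 s.
2. the middle-sized box lies on the largest, connectors to the notched end (all of step 1 and horizontal distance between bias_centre and cradle_seat below 0.015 m and z of bias_centre in the frame of cradle_seat between 0.0407 and 0.0517 m and angle between bias_centre's own z axis and vertical below 0.09 rad and y of cradle_notch in the frame of bias_centre below -0.03 m and angle between the y axis of bias_centre and the y axis of cradle_seat, either way round below 0.2 rad), for 0.2 s.
3. the smallest box lies on the middle one, connectors to the notched end (all of step 2 and horizontal distance between att_centre and cradle_seat below 0.015 m and z of att_centre in the frame of cradle_seat between 0.0687 and 0.0797 m and angle between att_centre's own z axis and vertical below 0.09 rad and y of cradle_notch in the frame of att_centre below -0.03 m and angle between the y axis of att_centre and the y axis of cradle_seat, either way round below 0.2 rad), for 0.2 s.
4. the heat sink stands on the smallest box, fins up (all of step 3 and horizontal distance between heatsink_centre and cradle_seat below 0.015 m and z of heatsink_centre in the frame of cradle_seat between 0.0967 and 0.1077 m and angle between heatsink_centre's own z axis and vertical below 0.09 rad), for 0.2 s.
At the end, for the whole second after the job is handed in: Largest box down in the cradle (within 10 mm of its centre), middle box, smallest box and heat sink flat on it in that order, each within 15 mm of the cradle's centre; boxes aligned within 0.2 rad, connectors to the notch; all level within 0.09 rad, released, at rest (all of step 4 and linear speed of each of amp_box, bias_box, att_box, heatsink below 0.02 m/s); the robot touches nothing.
It also fails if it takes over 115 s, if anything falls off the work surface, if the arm or the gripper's body presses on something with over 40 N, if the wrist force passes 120 N, or if a joint passes its speed limit or range.

## Working session

There is one attempt and no reset: what is moved stays moved. The work goes in short steps, Python scripts to look and compute and a tool call to move; the robot and the scene stay as the last step left them, time stands still between calls to the robot, and variables do not carry over. Pictures are saved under pics/ and viewed, at most 14 in all, crops included, and the job is handed in when it is done.

Besides the shell and the picture viewer there is one more tool, called after ">>>" in YAML: its name, and indented under it one key for each argument. jog_arm: Moves the arm, as the interface text tells. Its arguments: {"type":"object","properties":{"moves":{"type":"array"},"newtons":{"type":"number"}},"required":["moves"]}

```bash
mkdir -p pics; ls
python3 - <<'E'
from plant import robot
import cv2,numpy as np
for n in("scene","top"):
    cv2.imwrite(f"pics/{n}0.png",robot.grab_frame(n)[:,:,::-1])
    m=robot.camera_model(n);R=cv2.Rodrigues(np.array(m["rvec"]))[0]
    print(n,np.round(m["mtx"],1).tolist(),m["D"],"cam at",(-R.T@np.array(m["tvec"]).ravel()).round(3),"fwd",R[2].round(3))
print(robot.state())
E
```

```text
pics
scene [[468.9, 0.0, 324.4], [0.0, 468.9, 235.6], [0.0, 0.0, 1.0]] [-0.01678783  0.          0.          0.          0.        ] cam at [0.678 0.86  0.633] fwd [-0.184 -0.825 -0.535]
top [[588.2, 0.0, 323.3], [0.0, 588.2, 244.4], [0.0, 0.0, 1.0]] [-0.11252198  0.          0.          0.          0.        ] cam at [ 0.256 -0.024  1.458] fwd [ 0.152  0.022 -0.988]
{'time_s': 0.1, 'qpos': array([ 1.16399699e+00,  8.73751455e-02,  1.75232984e-01,  1.65982520e+00,
       -2.46179831e-05,  1.57080377e+00]), 'joint_vel': array([-5.00215198e-05, -9.91121670e-04,  4.82969299e-04,  7.58599925e-04,
       -2.15909206e-04, -8.46811135e-04]), 'tau': array([-1.51627668e-03, -5.21562946e+01,  4.65652871e+01,  1.60459662e-02,
       -1.02149281e-04,  1.82867899e-05]), 'tool_pos': array([0.21753265, 0.50489479, 0.20898051]), 'tcp_rot': array([ 2.02003685e-01,  9.79384587e-01, -5.75935432e-04, -1.06217453e-04]), 'contact_force': array([ 0.41996332, -0.69494407, -1.27539473]), 'torque': array([-0.00621725,  0.01321987, -0.00995018]), 'grasp_force': 0.0, 'finger_gap': 0.08520420593313817}
```

View pics/top0.png

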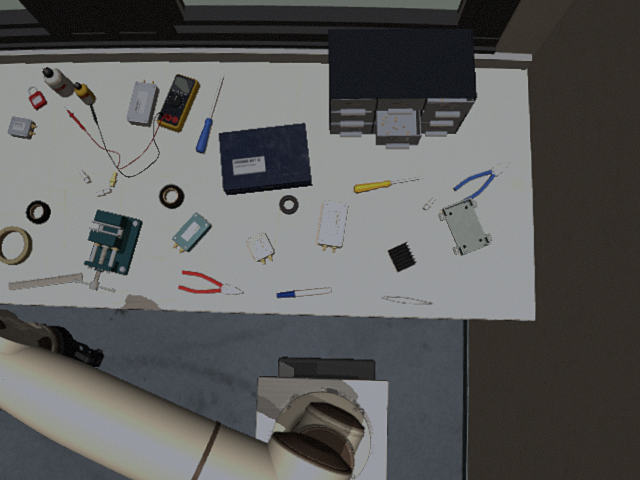

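View pics/scene0.png

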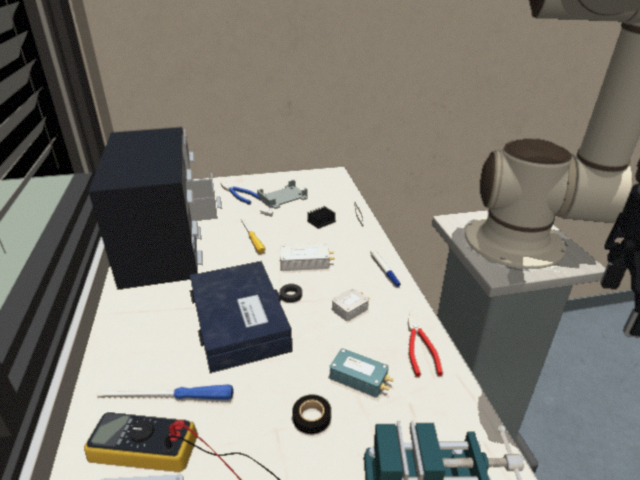

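The top view shows the cradle at about (465,226), amp at (333,225), heat sink at (401,257), att at (261,247) and bias at (191,232). I'll zoom in on the cradle and the pieces.

```bash
cat > h.py <<'E'
import cv2,numpy as np
from plant import robot
def ray(n,uv):
    m=robot.camera_model(n);R=cv2.Rodrigues(np.array(m["rvec"]))[0];t=np.array(m["tvec"]).ravel()
    p=cv2.undistortPoints(np.array(uv,float).reshape(-1,1,2),np.array(m["mtx"]),np.array(m["D"])).reshape(-1,2)
    return -R.T@t,np.c_[p,np.ones(len(p))]@R
def plane(n,uv,z):
    c,d=ray(n,uv);return c+d*((z-c[2])/d[:,2])[:,None]
def proj(n,P):
    m=robot.camera_model(n);return cv2.projectPoints(np.array(P,float).reshape(-1,1,3),np.array(m["rvec"]),np.array(m["tvec"]),np.array(m["mtx"]),np.array(m["D"]))[0].reshape(-1,2)
E
python3 - <<'E'
import cv2,numpy as np
i=cv2.imread("pics/top0.png")
c=lambda x,y,w,h,s:cv2.resize(i[y:y+h,x:x+w],None,fx=s,fy=s,interpolation=cv2.INTER_CUBIC)
a=np.hstack([c(430,190,80,60,5),c(375,230,80,60,5)[:, :400]])
b=np.hstack([c(295,190,80,60,5),c(225,220,80,60,5)])
cv2.imwrite("pics/crop1.png",np.vstack([a,b]))
E
```

```text
(no output)
```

View pics/crop1.png

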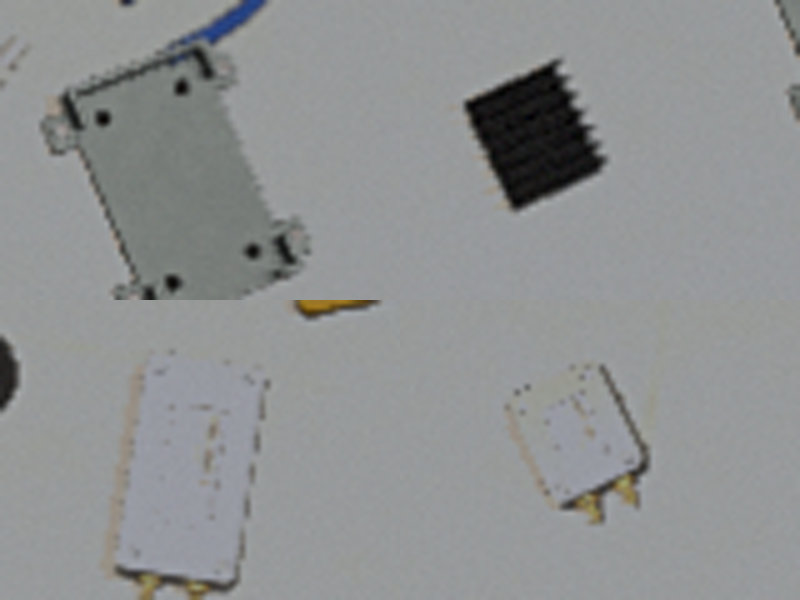

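The crop shows the cradle's full wall (dark inner face) at the upper, far end, with the notch and all connectors towards the robot. Next I'll measure with colour masks.

```bash
cat > meas.py <<'E'
from h import *
import sys
def frame(k=4):return np.mean([robot.grab_frame("top").astype(float) for _ in range(k)],0)
def rect(mask,roi,z,name):
    x,y,w,h=roi;s=6
    m=cv2.GaussianBlur(cv2.resize(mask[y:y+h,x:x+w].astype(np.float32),None,fx=s,fy=s,interpolation=cv2.INTER_CUBIC),(0,0),2)
    b=((m>.5)*255).astype(np.uint8);b=cv2.morphologyEx(b,cv2.MORPH_CLOSE,np.ones((19,19)));b=cv2.morphologyEx(b,cv2.MORPH_OPEN,np.ones((31,31)))
    c=max(cv2.findContours(b,0,1)[0],key=cv2.contourArea).reshape(-1,2)
    P=plane("top",(c+.5)/s-.5+[x,y],z)
    (cx,cy),(a,bb),ang=cv2.minAreaRect((P[:,:2]*1e3).astype(np.float32))
    box=cv2.boxPoints(((cx,cy),(a,bb),ang));e=box[1]-box[0];f=box[2]-box[1]
    l=e if np.hypot(*e)>np.hypot(*f) else f
    print(name,"ctr",round(cx,1),round(cy,1),"size",round(a,1),round(bb,1),"long axis deg",round(np.degrees(np.arctan2(l[1],l[0]))%180,1))
    return b
E
python3 - <<'E'
from meas import *
I=frame();np.save("I0.npy",I)
d=cv2.GaussianBlur(I,(0,0),.7)
for n,(u,v) in dict(bg=(300,260),bg2=(360,250),amp=(333,222),att=(260,245),cradle=(465,225),hs=(401,257),bias=(191,232)).items(): print(n,d[v,u].round(0))
R,G,B=d[:,:,0],d[:,:,1],d[:,:,2]
hs=rect(d.sum(2)<200,(380,235,45,42),.030,"hs")
cr=rect((d.sum(2)<455),(425,190,85,70),.006,"cradle?")
vis=np.clip((d-[160,160,160])*8+100,0,255).astype(np.uint8)
v=(np.clip((B-R)*12+128,0,255)).astype(np.uint8)
A=cv2.resize(v[195:275,160:420],None,fx=3,fy=3)
L=np.clip((d.mean(2)-120)*4,0,255).astype(np.uint8)[195:275,160:420]
cv2.imwrite("pics/enh.png",np.vstack([A,cv2.resize(L,None,fx=3,fy=3)]))
E
```

```text
bg [151. 153. 155.]
bg2 [151. 154. 156.]
amp [151. 154. 160.]
att [151. 153. 159.]
cradle [119. 124. 121.]
hs [19. 19. 19.]
bias [151. 153. 159.]
hs ctr 450.8 -184.0 size 58.7 50.4 long axis deg 27.1
cradle? ctr 545.6 -355.6 size 147.4 139.0 long axis deg 23.0
```

View pics/enh.png

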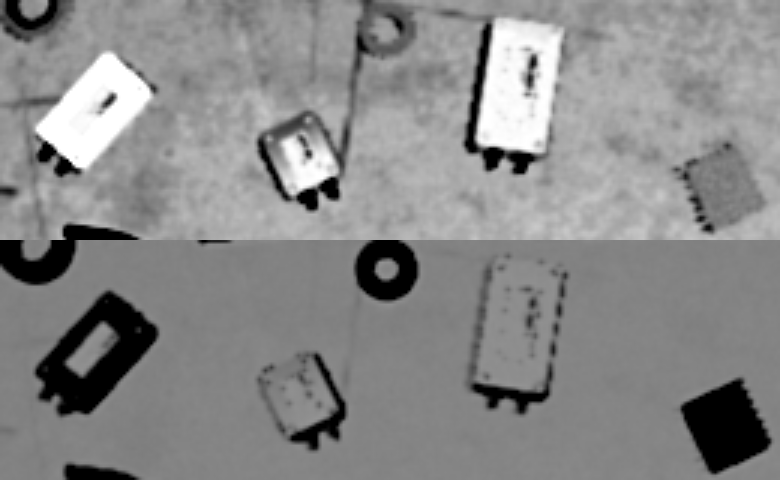

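Run:
```python
from meas import *
I=np.load("I0.npy");d=cv2.GaussianBlur(I,(0,0),.6)
R,G,B=d[:,:,0],d[:,:,1],d[:,:,2]
rect((B-R>6.6),(300,190,60,60),.032,"amp")
rect((B-R>7.5),(165,205,52,52),.030,"bias")
rect((G-B>1)&(R<140),(430,190,75,72),.006,"cradle floor")
rect((d.sum(2)<430),(430,190,75,72),.016,"cradle dark")
# holes
h=plane("top",[[430+103/5-.4,190+118/5-.4],[430+181/5-.4,190+88/5-.4],[430+252/5-.4,190+250/5-.4],[430+173/5-.4,190+283/5-.4]],.006)*1e3
print(h.round(1)); c=h.mean(0);v=(h[0]+h[1]-h[2]-h[3]);w=h[0]+h[3]-h[1]-h[2];print(c,np.degrees(np.arctan2(v[1],v[0])),np.degrees(np.arctan2(w[1],w[0]))-90)
f=lambda x,y,w,hh:cv2.resize(np.clip((I[y:y+hh,x:x+w]-90)*2.2,0,255).astype(np.uint8)[:,:,::-1],None,fx=8,fy=8,interpolation=cv2.INTER_CUBIC)
cv2.imwrite("pics/crop2.png",np.hstack([f(240,227,44,42),f(440,190,56,68)[60:396]][:1]+[f(440,195,56,64)[:336]]))
cv2.imwrite("pics/crop2.png",np.hstack([np.vstack([f(240,227,40,40),f(165,207,40,30)]),f(440,193,58,70)]))
```

```text
amp ctr 530.0 -13.6 size 59.1 109.2 long axis deg 173.5
bias ctr 499.3 338.2 size 57.4 91.1 long axis deg 141.1
cradle floor ctr 535.9 -343.9 size 131.9 106.9 long axis deg 21.8
cradle dark ctr 543.8 -353.5 size 143.2 135.1 long axis deg 23.6
[[ 568.3 -309.1    6. ]
 [ 585.  -348.9    6. ]
 [ 502.9 -384.2    6. ]
 [ 485.  -344.1    6. ]]
[ 535.29461794 -346.57957267    6.        ] 23.00443589099279 23.35371207068185
```

View pics/crop2.png

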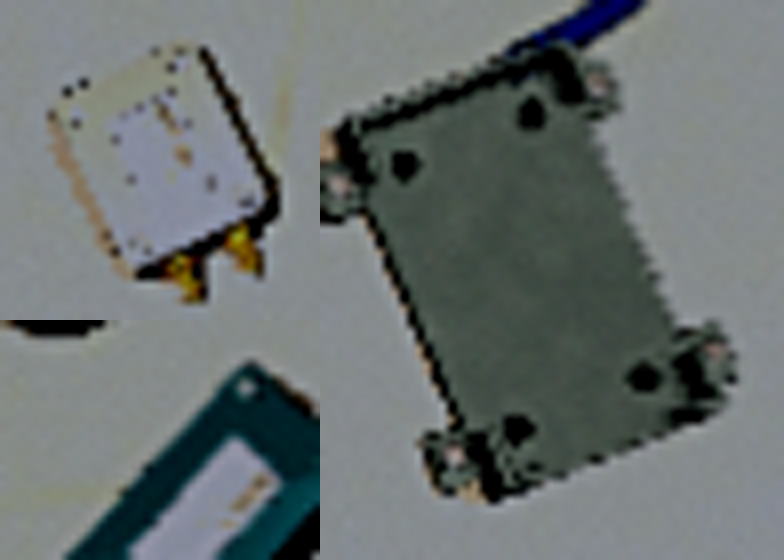

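The crop shows the att top-face corners at about (57,105), (200,47), (268,192), (127,268) in crop pixels, and the four cradle holes clearly. I'll convert these to positions and set up a delta helper.

```bash
cat > go.py <<'E'
# usage: go.py x y z psi  (mm, deg; psi = world angle of tool y): shift in the present tool axes, then turn
from h import *
import sys
from scipy.spatial.transform import Rotation as Ro
s=robot.state();M=Ro.from_quat(s["tcp_rot"]).as_matrix();p=s["tool_pos"]*1e3
ps=np.degrees(np.arctan2(M[1,1],M[0,1]))
print("t",round(s["time_s"],2),"tcp",p.round(1),"psi",round(ps,1),"gap",round(s["finger_gap"]*1e3,1),"F",s["contact_force"].round(1),"grip",round(s["grasp_force"],1),"q",s["qpos"].round(2))
if len(sys.argv)>4:
    a=[float(v) for v in sys.argv[1:5]]
    print("shift",(M.T@(np.array(a[:3])-p)).round(1),"yaw",round(-((a[3]-ps+90)%180-90),1))
E
python3 - <<'E'
from h import *
c=np.array([[57,105],[200,47],[268,192],[127,268]])/8-.44+[240,227]
P=plane("top",c,.026)*1e3
print(P.round(1),P.mean(0).round(1));y=P[0]+P[1]-P[2]-P[3];x=P[1]+P[2]-P[0]-P[3]
print([round(np.linalg.norm(P[i]-P[i-1]),1) for i in range(4)],np.degrees(np.arctan2(y[1],y[0])),np.degrees(np.arctan2(x[1],x[0]))+90)
I=np.load("I0.npy").sum(2)
h=[]
for u,v in[(450.2,213.2),(465.8,207.2),(480.1,239.6),(464.2,246.2)]:
    yy,xx=np.mgrid[int(v)-3:int(v)+4,int(u)-3:int(u)+4];w=np.clip(300-I[yy,xx],0,None);w*=np.hypot(xx-u,yy-v)<3
    h.append([(w*xx).sum()/w.sum(),(w*yy).sum()/w.sum()])
h=plane("top",h,.006)*1e3;v=h[0]+h[1]-h[2]-h[3];w=h[0]+h[3]-h[1]-h[2]
print(h.round(1).tolist(),h.mean(0).round(1),np.degrees(np.arctan2(v[1],v[0])),np.degrees(np.arctan2(w[1],w[0]))-90)
E
python3 go.py 530 -13.6 150 83.5
```

```text
[[483.4 198.4  26. ]
 [502.8 154.7  26. ]
 [458.  131.6  26. ]
 [433.2 174.1  26. ]] [469.3 164.7  26. ]
[np.float64(55.7), np.float64(47.8), np.float64(50.4), np.float64(49.3)] 26.489601626822136 27.173914349423875
[[568.4, -308.8, 6.0], [585.4, -349.1, 6.0], [502.2, -384.4, 6.0], [485.3, -343.7, 6.0]] [ 535.3 -346.5    6. ] 22.898025288224176 22.731012546063
t 0.3 tcp [217.6 505.  209.3] psi 66.7 gap 85.6 F [ 0.5  0.  -0.3] grip 0.0 q [1.16 0.09 0.18 1.66 0.   1.57]
shift [-492.1 -352.7   59.5] yaw -16.8
```

>>> jog_arm:
  moves:
    - [[85,-38,-27,0,0],[85,-38,-27,0,0],[85,-38,-27,0,0],[85,-38,-27,0,0],[85,-38,-27,0,0],[85,-38,-27,0,0],[85,-38,-27,0,0],[85,-38,-27,0,0]]
  newtons: 50

```text
time_s: 1.1
tool_pos: [0.4119, 0.1847, 0.2098]
tcp_rot: [0.202, 0.979, 0.0, 0.0]
contact_force: [1.0, 0.3, 0.5]
finger_gap: 0.085
grasp_force: 0.0
```

>>> jog_arm:
  moves:
    - [[85,-38,-27,0,0],[85,-38,-27,0,0],[85,-38,-27,0,0],[85,-38,-27,0,0],[85,-36,-29,0,0],[85,0,0,20,-8.4],[85,0,0,40,-8.4],[85,0,0,0,0]]

```text
time_s: 1.9
tool_pos: [0.5272, -0.0142, 0.1444]
tcp_rot: [0.056, 0.998, -0.0, -0.004]
contact_force: [-0.0, -0.2, -0.5]
finger_gap: 0.0849
grasp_force: 0.0
```

```bash
python3 go.py 530 -13.6 9 83.5
```

```text
t 1.9 tcp [527.2 -14.2 144.4] psi 83.6 gap 84.9 F [-0.  -0.2 -0.5] grip 0.0 q [-0.03  0.03 -0.01  1.54 -0.    0.09]
shift [ -3.8   1.  135.4] yaw 0.1
```

>>> jog_arm:
  moves:
    - [[85,-2,0.5,45,0],[85,-2,0.5,45,0],[85,0,0,30,0],[85,0,0,15,0],[85,0,0,4,0],[85,0,0,0,0]]

```text
time_s: 2.5
tool_pos: [0.5347, -0.0131, 0.0121]
tcp_rot: [0.057, 0.998, 0.0, 0.001]
contact_force: [0.0, 0.1, 0.4]
finger_gap: 0.085
grasp_force: 0.0
```

```bash
python3 go.py 530 -13.6 5 83.5
python3 - <<'E'
from h import *
cv2.imwrite("pics/s1.png",cv2.resize(robot.grab_frame("scene")[170:350,220:420,::-1],None,fx=3,fy=3))
E
```

```text
t 2.5 tcp [534.7 -13.1  12.1] psi 83.4 gap 85.0 F [0.  0.1 0.4] grip 0.0 q [-0.02  0.06 -0.23  1.27 -0.    0.09]
shift [ 4.6 -1.1  7.1] yaw -0.1
```

View pics/s1.png

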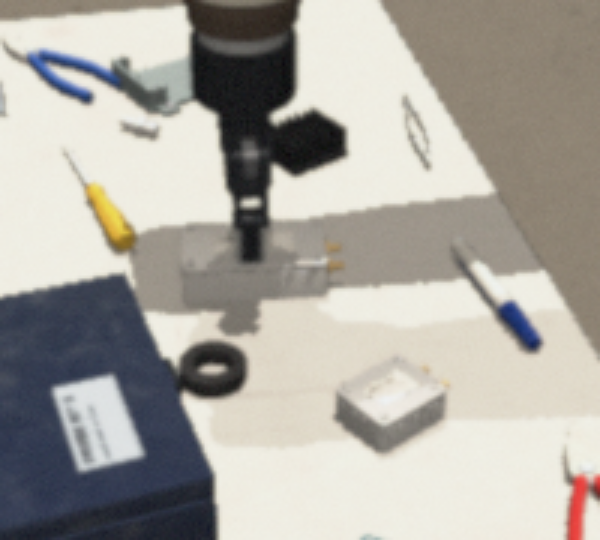

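The near finger stands beside the box (crop 250,250) with its tip about mid-height, and nothing touches. I'll go slightly lower and grip.

>>> jog_arm:
  moves:
    - [[85,4,-1,3,0],[85,0,0,3,0],[85,0,0,0,0],[45,0,0,0,0],[45,0,0,0,0],[45,0,0,0,0],[45,0,0,0,0],[45,0,0,0,0]]

```text
time_s: 3.35
tool_pos: [0.5318, -0.0139, 0.0078]
tcp_rot: [0.057, 0.998, -0.0, 0.003]
contact_force: [-2.8, -1.5, 19.1]
finger_gap: 0.0449
grasp_force: 9.7
```

>>> jog_arm:
  moves:
    - [[45,0,0,0,0],[45,0,0,0,0],[45,0,0,0,0]]

```text
time_s: 3.65
tool_pos: [0.5318, -0.0139, 0.0078]
tcp_rot: [0.057, 0.998, -0.0, 0.003]
contact_force: [-3.6, -0.7, 20.4]
finger_gap: 0.0451
grasp_force: 9.7
```

```bash
python3 go.py 535.3 -346.5 80 112.8
```

```text
t 3.65 tcp [531.8 -13.9   7.8] psi 83.5 gap 45.1 F [-3.6 -0.7 20.4] grip 9.7 q [-0.03  0.06 -0.25  1.26 -0.    0.09]
shift [ -41.6 -330.   -72.1] yaw -29.3
```

The gap of 45 mm is narrower than the 60 mm box, and there's an upward force of 20 N, so something is off. I'll look.

Run:
```python
from h import *
a=cv2.resize(robot.grab_frame("scene")[210:310,250:370,::-1],None,fx=4,fy=4)
t=cv2.resize(robot.grab_frame("top")[180:280,270:350,::-1],None,fx=4,fy=4)
cv2.imwrite("pics/s2.png",np.hstack([a,t]))
```

```text
(no output)
```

View pics/s2.png

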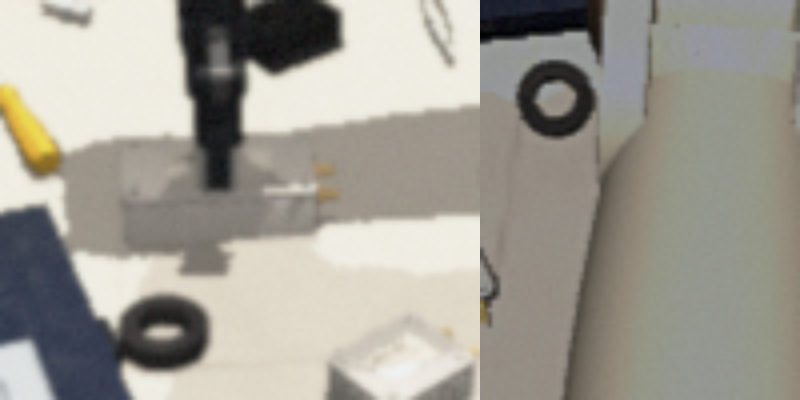

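Run:
```python
from h import *
for uv,ys in(((303,256),(.0294,.043)),((304.5,257),(.0086,.022))):
    c,d=ray("scene",[uv])
    for y in ys: print(uv,y,(c+d[0]*((y-c[1])/d[0][1])).round(4))
# box near top edge corners in s2 crop: (122,208),(318,203); bottoms (125,248),(315,232)
for uv in[(122,208),(318,203)]: print(plane("scene",[[250+uv[0]/4,210+uv[1]/4]],.032).round(4))
for uv in[(125,248),(315,232)]: print(plane("scene",[[250+uv[0]/4,210+uv[1]/4]],0).round(4))
```

```text
(303, 256) 0.0294 [0.5396 0.0294 0.0473]
(303, 256) 0.043 [0.5419 0.043  0.0568]
(304.5, 257) 0.0086 [0.5328 0.0086 0.0294]
(304.5, 257) 0.022 [0.5351 0.022  0.0389]
[[0.5885 0.0203 0.032 ]]
[[0.482  0.0378 0.032 ]]
[[0.5873 0.0142 0.    ]]
[[0.4796 0.0213 0.    ]]
```

The ray check puts the finger tips on the box top at z≈32 mm while the reported TCP is at z=8 mm. So the real tips are about 24 mm above the reported TCP at this opening, and I estimate 27 mm at 60 open and 34 mm at 85. I'll lift, open and go in deeper.

>>> jog_arm:
  moves:
    - [[45,0,0,-15,0],[45,0,0,-25,0],[85,0,0,0,0],[85,0,0,0,0],[85,0,0,0,0],[85,0,0,0,0],[85,0,0,0,0],[85,0,0,0,0]]

```text
time_s: 4.55
tool_pos: [0.5295, -0.0137, 0.0441]
tcp_rot: [0.057, 0.998, -0.0, -0.0]
contact_force: [0.2, 1.5, 0.1]
finger_gap: 0.0851
grasp_force: 0.0
```

```bash
python3 go.py 530 -13.6 -10 83.5
python3 - <<'E'
from h import *
a=cv2.resize(robot.grab_frame("scene")[195:295,250:370,::-1],None,fx=4,fy=4)
cv2.imwrite("pics/s3.png",a)
E
```

```text
t 4.55 tcp [529.5 -13.7  44.1] psi 83.5 gap 85.1 F [0.2 1.5 0.1] grip 0.0 q [-0.03  0.04 -0.19  1.34 -0.    0.09]
shift [-0.5  0.2 54.1] yaw -0.0
```

View pics/s3.png

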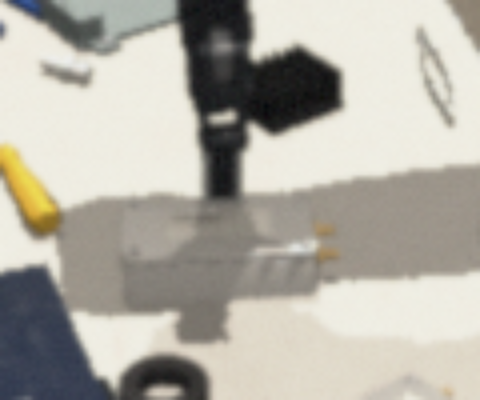

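The near finger tip is at crop (222,197), well above the box top, which confirms the offset of about 33 mm when open. I'll descend to TCP z≈-18.

>>> jog_arm:
  moves:
    - [[85,0,0,25,0],[85,0,0,18,0],[85,0,0,8,0],[85,0,0,6,0],[85,0,0,5,0],[85,0,0,0,0],[85,0,0,0,0]]

```text
time_s: 5.3
tool_pos: [0.5301, -0.0138, -0.0169]
tcp_rot: [0.057, 0.998, 0.0, 0.0]
contact_force: [0.7, 0.4, -0.6]
finger_gap: 0.0853
grasp_force: 0.0
```

```bash
python3 go.py 530 -13.6 -18 83.5
python3 - <<'E'
from h import *
a=cv2.resize(robot.grab_frame("scene")[195:295,250:370,::-1],None,fx=4,fy=4)
cv2.imwrite("pics/s4.png",a)
E
```

```text
t 5.3 tcp [530.1 -13.8 -16.9] psi 83.5 gap 85.3 F [ 0.7  0.4 -0.6] grip 0.0 q [-0.03  0.07 -0.28  1.22 -0.    0.09]
shift [0.2 0.2 1.1] yaw -0.0
```

View pics/s4.png

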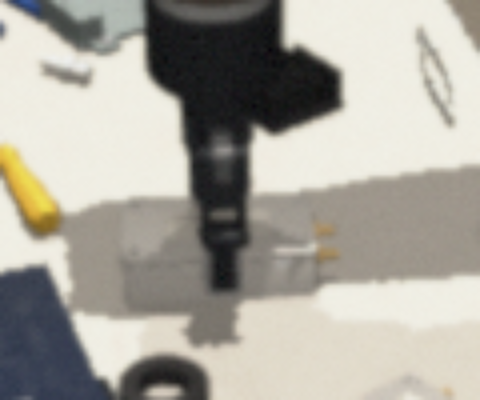

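The finger now stands in front of the box side, tip at crop (222,290), with no contact. I'll close and check that the gap stops at 60.

>>> jog_arm:
  moves:
    - [[50,0,0,0,0],[50,0,0,0,0],[50,0,0,0,0],[50,0,0,0,0],[50,0,0,0,0],[50,0,0,0,0]]

```text
time_s: 5.95
tool_pos: [0.5302, -0.0138, -0.0168]
tcp_rot: [0.057, 0.998, 0.0, 0.001]
contact_force: [-1.0, 0.2, 5.2]
finger_gap: 0.0589
grasp_force: 55.9
```

```bash
python3 go.py 535.3 -346.5 80 112.8
```

```text
t 5.95 tcp [530.2 -13.8 -16.8] psi 83.5 gap 58.9 F [-1.   0.2  5.2] grip 55.9 q [-0.03  0.07 -0.28  1.22 -0.    0.09]
shift [ -42.9 -330.   -96.7] yaw -29.3
```

>>> jog_arm:
  moves:
    - [[50,0,0,-15,0],[50,0,0,-40,0],[50,0,0,-42,0],[50,-4,-40,0,0],[50,-6,-45,0,0],[50,-6,-45,0,0],[50,-6,-45,0,0],[50,-6,-45,0,0]]

```text
time_s: 6.75
tool_pos: [0.5322, -0.2372, 0.0801]
tcp_rot: [0.057, 0.998, 0.0, -0.0]
contact_force: [1.3, 0.5, -4.2]
finger_gap: 0.0587
grasp_force: 55.6
```

>>> jog_arm:
  moves:
    - [[50,-6,-45,0,0],[50,-6,-40,0,0],[50,-3,-25,0,0],[50,0,0,0,-8],[50,0,0,0,-8],[50,0,0,0,-8],[50,0,0,0,-5.3],[50,0,0,0,0]]

```text
time_s: 7.55
tool_pos: [0.5348, -0.3464, 0.0797]
tcp_rot: [-0.198, 0.98, 0.0, -0.0]
contact_force: [-0.4, -0.3, -3.0]
finger_gap: 0.0595
grasp_force: 55.7
```

```bash
python3 go.py 535.3 -346.5 20 112.8
python3 - <<'E'
from h import *
a=cv2.resize(robot.grab_frame("scene")[120:260,200:400,::-1],None,fx=4,fy=4)
cv2.imwrite("pics/s5.png",a)
E
```

```text
t 7.55 tcp [ 534.8 -346.4   79.7] psi 112.9 gap 59.5 F [-0.4 -0.3 -3. ] grip 55.7 q [-0.57  0.29  0.15  1.44  0.   -0.97]
shift [-0.4 -0.3 59.7] yaw 0.1
```

View pics/s5.png

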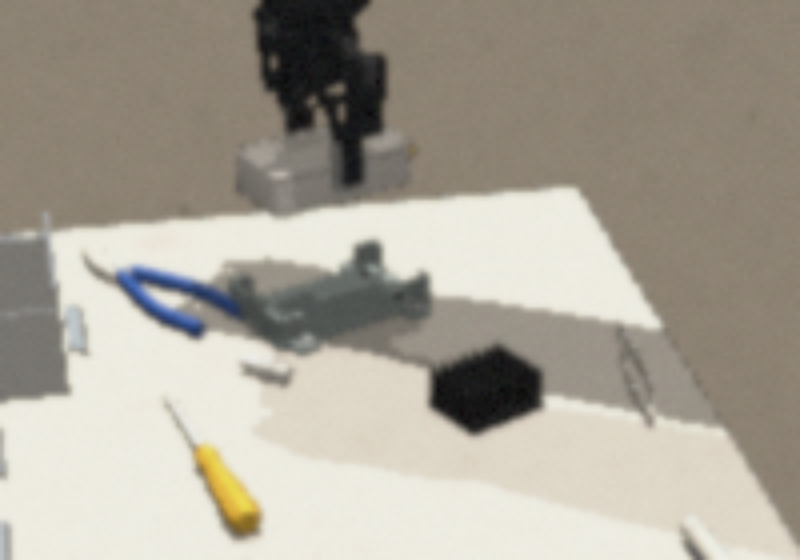

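The box hangs level over the cradle with the finger midway along its near face (290–412, finger at 352). I'll lower it carefully.

>>> jog_arm:
  moves:
    - [[50,0,0,30,0],[50,0,0,25,0],[50,0,0,10,0],[50,0,0,4,0],[50,0,0,4,0],[50,0,0,4,0],[50,0,0,3,0],[50,0,0,0,0]]

```text
time_s: 8.4
tool_pos: [0.5352, -0.3465, -0.0003]
tcp_rot: [-0.198, 0.98, -0.0, 0.0]
contact_force: [-1.3, 0.2, -3.1]
finger_gap: 0.0593
grasp_force: 55.5
```

```bash
python3 go.py 535.3 -346.5 -10.8 112.8
```

```text
t 8.4 tcp [ 5.352e+02 -3.465e+02 -3.000e-01] psi 112.8 gap 59.3 F [-1.3  0.2 -3.1] grip 55.5 q [-0.57  0.31  0.03  1.29  0.   -0.97]
shift [-0.1 -0.  10.5] yaw -0.0
```

It's inside the walls with no contact (F unchanged). I'll lower it to the floor.

>>> jog_arm:
  moves:
    - [[50,0,0,4,0],[50,0,0,3,0],[50,0,0,2,0],[50,0,0,1.3,0],[50,0,0,0,0]]

```text
time_s: 8.9
tool_pos: [0.5351, -0.3465, -0.0107]
tcp_rot: [-0.198, 0.98, -0.0, 0.0]
contact_force: [0.3, -0.2, -3.0]
finger_gap: 0.059
grasp_force: 55.7
```

```bash
python3 go.py 535.3 -346.5 -10.8 112.8
```

```text
t 8.9 tcp [ 535.1 -346.5  -10.7] psi 112.8 gap 59.0 F [ 0.3 -0.2 -3. ] grip 55.7 q [-0.57  0.32  0.02  1.27 -0.   -0.97]
shift [-0.2 -0.1  0.1] yaw -0.0
```

>>> jog_arm:
  moves:
    - [[50,0,0,1,0],[50,0,0,0.5,0],[50,0,0,0,0],[85,0,0,0,0],[85,0,0,0,0],[85,0,0,0,0],[85,0,0,0,0],[85,0,0,0,0]]

```text
time_s: 9.7
tool_pos: [0.5351, -0.3465, -0.0123]
tcp_rot: [-0.198, 0.98, 0.0, -0.0]
contact_force: [0.6, -0.9, 0.9]
finger_gap: 0.085
grasp_force: 0.0
```

>>> jog_arm:
  moves:
    - [[85,0,0,-20,0],[85,0,0,-50,0],[85,0,0,-50,0],[85,0,0,0,0]]

```text
time_s: 10.1
tool_pos: [0.5377, -0.3482, 0.116]
tcp_rot: [-0.198, 0.98, -0.004, 0.004]
contact_force: [0.3, 0.6, 0.5]
finger_gap: 0.0853
grasp_force: 0.0
```

```bash
python3 go.py 501.6 341.1 110 51.1;python3 - <<'E'
from h import *
a=cv2.resize(robot.grab_frame("scene")[150:220,230:330,::-1],None,fx=5,fy=5)
cv2.imwrite("pics/s6.png",a)
E
```

```text
t 10.1 tcp [ 537.7 -348.2  116. ] psi 112.8 gap 85.3 F [0.3 0.6 0.5] grip 0.0 q [-0.57  0.28  0.22  1.5  -0.   -0.97]
shift [-233.7  649.5    1.5] yaw 61.7
```

View pics/s6.png

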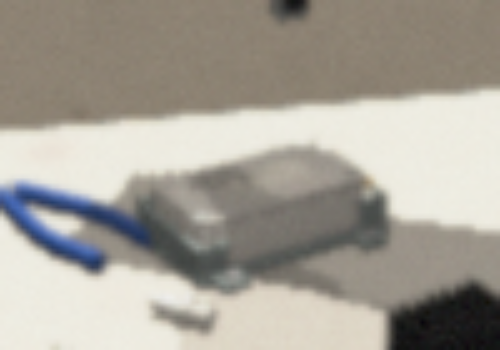

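The largest box sits down between the stubs at crop (260,210), connectors at the notch end (370,180). Next is the middle box, and I'll measure again once the arm is clear.

>>> jog_arm:
  moves:
    - [[85,-15,40,0,0],[85,-17,47,0,0],[85,-17,47,0,0],[85,-17,47,0,0],[85,-17,47,0,0],[85,-17,47,0,0],[85,-17,47,0,0],[85,-17,47,0,0]]

```text
time_s: 10.95
tool_pos: [0.5148, 0.0475, 0.1068]
tcp_rot: [-0.197, 0.98, 0.0, -0.0]
contact_force: [0.9, -0.0, 0.2]
finger_gap: 0.085
grasp_force: 0.0
```

>>> jog_arm:
  moves:
    - [[85,-17,47,0,0],[85,-17,47,0,0],[85,-17,47,0,0],[85,-17,47,0,0],[85,-17,47,0,8],[85,0,0,0,8],[85,0,0,0,8],[85,0,0,0,8]]

```text
time_s: 11.75
tool_pos: [0.5023, 0.2956, 0.1063]
tcp_rot: [0.083, 0.997, -0.001, -0.001]
contact_force: [0.4, 0.3, 0.2]
finger_gap: 0.085
grasp_force: 0.0
```

>>> jog_arm:
  moves:
    - [[85,0,0,0,8],[85,0,0,0,8],[85,0,0,0,8],[85,0,0,0,5.7],[85,0,0,0,0]]

```text
time_s: 12.25
tool_pos: [0.5026, 0.2949, 0.1066]
tcp_rot: [0.334, 0.943, -0.001, -0.001]
contact_force: [-0.2, -0.0, -0.6]
finger_gap: 0.0854
grasp_force: 0.0
```

```bash
python3 go.py 501.6 341.1 110 51.1;python3 - <<'E'
from meas import *
I=frame();np.save("I1.npy",I)
d=cv2.GaussianBlur(I,(0,0),.6);R,G,B=d[:,:,0],d[:,:,1],d[:,:,2]
for u,v in[(465,225),(470,230),(485,222),(458,240),(448,215)]:print((u,v),d[v,u].round(0))
rect((B-R>6.6),(430,185,75,75),.038,"amp")
a=cv2.resize(np.clip((I[180:265,425:510]-60)*1.6,0,255).astype(np.uint8)[:,:,::-1],None,fx=5,fy=5,interpolation=cv2.INTER_CUBIC)
f=np.clip((I[222:272,235:290]-90)*2.2,0,255).astype(np.uint8)[:,:,::-1]
b=cv2.resize(f,None,fx=425/50,fy=425/50,interpolation=cv2.INTER_CUBIC)[:,:375]
cv2.imwrite("pics/t7.png",np.hstack([a,b]))
E
```

```text
t 12.25 tcp [502.6 294.9 106.6] psi 51.0 gap 85.4 F [-0.2 -0.  -0.6] grip 0.0 q [ 0.53  0.15  0.05  1.47 -0.    1.21]
shift [29.8 35.2 -3.4] yaw -0.1
(465, 225) [150. 152. 160.]
(470, 230) [150. 152. 160.]
(485, 222) [150. 152. 153.]
(458, 240) [71. 70. 67.]
(448, 215) [58. 56. 54.]
amp ctr 536.2 -345.0 size 109.5 59.1 long axis deg 22.6
```

View pics/t7.png

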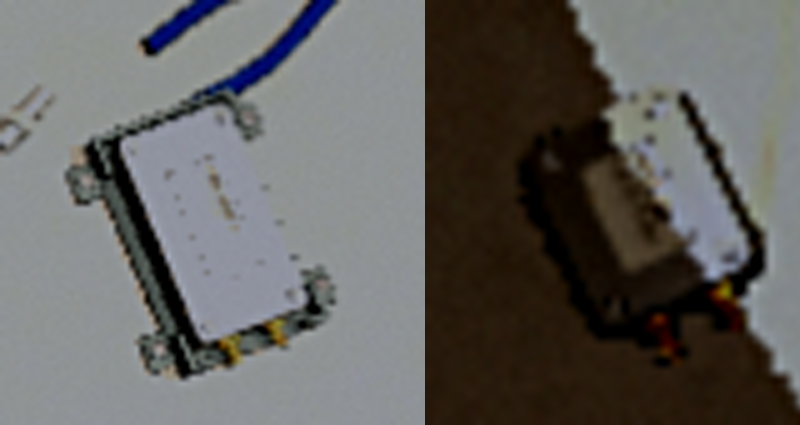

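The largest box is seated at (536.2,-345.0), 22.6° (crop left). The arm's shadow covers the small box on the right. I'll go and fetch the middle box.

>>> jog_arm:
  moves:
    - [[85,15,18,0,0],[85,15,17,0,0],[85,0,0,30,0],[85,0,0,40,0],[85,0,0,25,0],[85,0,0,12,0],[85,0,0,7,0],[85,0,0,0,0]]

```text
time_s: 13.25
tool_pos: [0.5018, 0.3412, -0.0061]
tcp_rot: [0.333, 0.943, -0.0, -0.0]
contact_force: [0.2, -0.5, -0.3]
finger_gap: 0.0846
grasp_force: 0.0
```

```bash
python3 go.py 501.6 341.1 -17 51.1
```

```text
t 13.25 tcp [501.8 341.2  -6.1] psi 51.1 gap 84.6 F [ 0.2 -0.5 -0.3] grip 0.0 q [ 0.6   0.24 -0.06  1.26 -0.    1.28]
shift [ 0.  -0.2 10.9] yaw 0.0
```

>>> jog_arm:
  moves:
    - [[85,0,0,6,0],[85,0,0,5,0],[85,0,0,0,0],[40,0,0,0,0],[40,0,0,0,0],[40,0,0,0,0],[40,0,0,0,0],[40,0,0,0,0]]

```text
time_s: 14.05
tool_pos: [0.5019, 0.3414, -0.0167]
tcp_rot: [0.333, 0.943, 0.0, 0.0]
contact_force: [-0.4, -0.3, 4.9]
finger_gap: 0.0488
grasp_force: 53.7
```

>>> jog_arm:
  moves:
    - [[40,0,0,0,0],[40,0,0,0,0],[40,0,0,0,0]]

```text
time_s: 14.35
tool_pos: [0.5019, 0.3414, -0.0167]
tcp_rot: [0.333, 0.943, 0.0, 0.0]
contact_force: [-0.2, -0.5, 5.8]
finger_gap: 0.0491
grasp_force: 53.8
```

```bash
python3 go.py 536 -345.5 90 112.8
```

```text
t 14.35 tcp [501.9 341.4 -16.7] psi 51.1 gap 49.1 F [-0.2 -0.5  5.8] grip 53.8 q [ 0.6   0.25 -0.08  1.24 -0.    1.28]
shift [-458.  -513.1 -106.9] yaw -61.7
```

>>> jog_arm:
  moves:
    - [[40,0,0,-15,0],[40,0,0,-45,0],[40,0,0,-50,0],[40,-30,-33,0,0],[40,-33,-37,0,0],[40,-33,-37,0,0],[40,-33,-37,0,0],[40,-33,-37,0,0]]

```text
time_s: 15.15
tool_pos: [0.5136, 0.0969, 0.0934]
tcp_rot: [0.333, 0.943, 0.0, 0.0]
contact_force: [0.8, -0.0, -1.6]
finger_gap: 0.0492
grasp_force: 53.1
```

>>> jog_arm:
  moves:
    - [[40,-33,-37,0,0],[40,-33,-37,0,0],[40,-33,-37,0,0],[40,-33,-37,0,0],[40,-33,-37,0,0],[40,-33,-37,0,0],[40,-33,-37,0,0],[40,-33,-37,0,0]]

```text
time_s: 15.95
tool_pos: [0.5332, -0.2995, 0.0934]
tcp_rot: [0.333, 0.943, 0.0, 0.0]
contact_force: [0.4, 0.8, -1.4]
finger_gap: 0.0493
grasp_force: 53.1
```

>>> jog_arm:
  moves:
    - [[40,-32,-36,0,-5],[40,0,0,0,-8],[40,0,0,0,-8],[40,0,0,0,-8],[40,0,0,0,-8],[40,0,0,0,-8],[40,0,0,0,-8],[40,0,0,0,-8]]

```text
time_s: 16.75
tool_pos: [0.5357, -0.3455, 0.0931]
tcp_rot: [-0.194, 0.981, 0.0, -0.0]
contact_force: [-0.2, 0.1, -2.4]
finger_gap: 0.0493
grasp_force: 53.1
```

>>> jog_arm:
  moves:
    - [[40,0,0,0,0],[40,0,0,0,0]]

```text
time_s: 16.95
tool_pos: [0.5358, -0.3455, 0.093]
tcp_rot: [-0.19, 0.982, 0.0, -0.0]
contact_force: [-0.6, -0.4, -3.3]
finger_gap: 0.0492
grasp_force: 53.2
```

```bash
python3 go.py 536 -345.5 30 112.8
```

```text
t 16.95 tcp [ 535.8 -345.5   93. ] psi 111.9 gap 49.2 F [-0.6 -0.4 -3.3] grip 53.2 q [-0.57  0.28  0.18  1.46  0.   -0.95]
shift [-0.2 -0.1 63. ] yaw -0.9
```

>>> jog_arm:
  moves:
    - [[40,0,0,25,-0.9],[40,0,0,25,0],[40,0,0,10,0],[40,0,0,5,0],[40,0,0,3,0],[40,0,0,2,0],[40,0,0,1.5,0],[40,0,0,0,0]]

```text
time_s: 17.75
tool_pos: [0.5361, -0.3457, 0.0218]
tcp_rot: [-0.199, 0.98, -0.0, 0.0]
contact_force: [0.1, 0.0, -2.8]
finger_gap: 0.049
grasp_force: 53.0
```

>>> jog_arm:
  moves:
    - [[40,0,0,0,0],[40,0,0,1,0],[40,0,0,0,0]]

```text
time_s: 18.05
tool_pos: [0.5361, -0.3458, 0.0211]
tcp_rot: [-0.199, 0.98, -0.0, 0.0]
contact_force: [-0.1, 0.2, 2.4]
finger_gap: 0.0492
grasp_force: 53.7
```

```bash
python3 go.py 536 -345.5 21.3 112.8
```

```text
t 18.05 tcp [ 536.1 -345.8   21.1] psi 113.0 gap 49.2 F [-0.1  0.2  2.4] grip 53.7 q [-0.57  0.3   0.06  1.33  0.   -0.97]
shift [ 0.   0.3 -0.2] yaw 0.2
```

>>> jog_arm:
  moves:
    - [[85,0,0,0,0],[85,0,0,0,0],[85,0,0,0,0],[85,0,0,0,0],[85,0,0,-10,0],[85,0,0,-40,0],[85,0,0,-50,0],[85,0,0,0,0]]

```text
time_s: 18.85
tool_pos: [0.5383, -0.3472, 0.1289]
tcp_rot: [-0.199, 0.98, -0.004, 0.004]
contact_force: [-0.3, 0.3, 0.6]
finger_gap: 0.0848
grasp_force: 0.0
```

```bash
python3 go.py 469.3 164.7 110 116.8;python3 - <<'E'
from meas import *
I=frame();np.save("I2.npy",I)
d=cv2.GaussianBlur(I,(0,0),.7);R,G,B=d[:,:,0],d[:,:,1],d[:,:,2]
x,y,w,h=235,222,58,50
L=np.clip((d.mean(2)-125)*4,0,255).astype(np.uint8)[y:y+h,x:x+w]
C=np.clip((B-R)*14+90,0,255).astype(np.uint8)[y:y+h,x:x+w]
cv2.imwrite("pics/t8.png",np.hstack([cv2.resize(k,None,fx=6.8,fy=6.8,interpolation=cv2.INTER_CUBIC) for k in(L,C)]))
E
```

```text
t 18.85 tcp [ 538.3 -347.2  128.9] psi 113.0 gap 84.8 F [-0.3  0.3  0.6] grip 0.0 q [-0.57  0.28  0.24  1.52 -0.   -0.97]
shift [-136.3  498.3   15.1] yaw -3.8
```

View pics/t8.png

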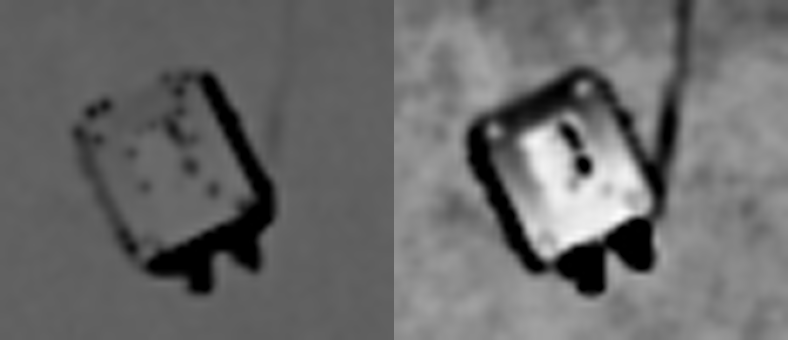

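The right panel shows the four corner screws of the small box at (494,131), (583,88), (639,191), (546,242), which should be a symmetric set. I'll use those for its centre.

Run:
```python
from h import *
for c in([[100,131],[189,88],[245,191],[152,242]],[[78,125],[205,72],[263,192],[143,262]]):
    c=(np.array(c)+.5)/6.8-.5+[235,222]
    P=plane("top",c,.026)*1e3
    y=P[0]+P[1]-P[2]-P[3];x=P[1]+P[2]-P[0]-P[3]
    print(P.mean(0).round(1),[round(np.linalg.norm(P[i]-P[i-1]),1) for i in range(4)],np.degrees(np.arctan2(y[1],y[0])).round(1),(np.degrees(np.arctan2(x[1],x[0]))+90).round(1))
```

```text
[469.7 165.1  26. ] [np.float64(45.3), np.float64(36.0), np.float64(43.4), np.float64(38.4)] 29.1 29.3
[469.8 164.8  26. ] [np.float64(56.1), np.float64(50.1), np.float64(49.3), np.float64(50.3)] 27.9 28.4
```

>>> jog_arm:
  moves:
    - [[85,-10,40,0,0],[85,-12,46,0,0],[85,-12,46,0,0],[85,-12,46,0,0],[85,-12,46,0,0],[85,-12,46,0,0],[85,-12,46,0,0],[85,-12,46,0,0]]

```text
time_s: 19.85
tool_pos: [0.4796, 0.026, 0.119]
tcp_rot: [-0.199, 0.98, 0.0, -0.001]
contact_force: [0.5, -0.0, -0.5]
finger_gap: 0.085
grasp_force: 0.0
```

>>> jog_arm:
  moves:
    - [[85,-14,46,0,0],[85,-14,46,0,0],[85,-14,44,0,0],[85,0,0,0,-5.5],[85,0,0,20,0],[85,0,0,0,0],[85,0,0,0,0]]

```text
time_s: 20.55
tool_pos: [0.4658, 0.1656, 0.0994]
tcp_rot: [-0.246, 0.969, -0.0, -0.001]
contact_force: [0.2, 0.2, 0.4]
finger_gap: 0.0852
grasp_force: 0.0
```

```bash
python3 go.py 469.7 165 -17 118.5;python3 - <<'E'
from meas import *
I=frame();d=cv2.GaussianBlur(I,(0,0),.6);R,G,B=d[:,:,0],d[:,:,1],d[:,:,2]
rect((B-R>15),(430,185,75,75),.068,"bias15")
rect((B-R>10.5),(430,185,75,75),.068,"bias10")
for u in range(440,500,6):print(u,d[222,u].round(0))
E
```

```text
t 20.55 tcp [465.8 165.6  99.4] psi 118.5 gap 85.2 F [0.2 0.2 0.4] grip 0.0 q [ 0.34 -0.06 -0.18  1.45 -0.   -0.16]
shift [ -3.5  -2.4 116.4] yaw -0.0
bias15 ctr 509.8 -354.7 size 32.4 52.6 long axis deg 113.2
bias10 ctr 542.8 -340.5 size 105.5 57.0 long axis deg 20.4
440 [150. 152. 153.]
446 [132. 125. 117.]
452 [51. 48. 45.]
458 [24. 34. 36.]
464 [ 88. 113. 116.]
470 [148. 151. 154.]
476 [ 88. 110. 113.]
482 [145. 149. 147.]
488 [149. 151. 152.]
494 [149. 151. 151.]
```

>>> jog_arm:
  moves:
    - [[85,-3.5,-2.4,30,0],[85,0,0,40,0],[85,0,0,25,0],[85,0,0,12,0],[85,0,0,6,0],[85,0,0,3,0],[85,0,0,0,0]]

```text
time_s: 21.45
tool_pos: [0.4714, 0.1657, -0.0148]
tcp_rot: [-0.246, 0.969, 0.0, 0.001]
contact_force: [-0.1, 0.5, -0.2]
finger_gap: 0.0853
grasp_force: 0.0
```

```bash
python3 go.py 469.7 165 -17 118.5;python3 - <<'E'
from meas import *
I=frame();d=cv2.GaussianBlur(I,(0,0),.4);R,G,B=d[:,:,0],d[:,:,1],d[:,:,2]
for t in(12,17):rect((B-R>t)&(G>60),(435,185,65,75),.068,"bias")
for t in(12,17):rect((B-R>t),(435,185,65,75),.068,"bias+side")
E
```

```text
t 21.45 tcp [471.4 165.7 -14.8] psi 118.5 gap 85.3 F [-0.1  0.5 -0.2] grip 0.0 q [ 0.34 -0.   -0.35  1.22 -0.   -0.16]
shift [1.9 0.2 2.2] yaw -0.0
bias ctr 569.5 -332.6 size 39.0 63.5 long axis deg 129.5
bias ctr 507.9 -355.8 size 28.7 50.5 long axis deg 114.8
bias+side ctr 543.0 -340.9 size 105.6 55.3 long axis deg 20.0
bias+side ctr 507.9 -355.8 size 28.7 50.5 long axis deg 114.8
```

>>> jog_arm:
  moves:
    - [[85,1.5,0,2,0],[85,0,0,0,0],[40,0,0,0,0],[40,0,0,0,0],[40,0,0,0,0],[40,0,0,0,0],[40,0,0,0,0],[40,0,0,0,0]]

```text
time_s: 22.45
tool_pos: [0.4696, 0.1649, -0.0175]
tcp_rot: [-0.246, 0.969, 0.0, 0.0]
contact_force: [-0.3, -0.9, 4.4]
finger_gap: 0.0488
grasp_force: 53.1
```

```bash
python3 go.py 536 -345.5 110 112.8;python3 - <<'E'
from meas import *
I=frame();np.save("I3.npy",I);d=cv2.GaussianBlur(I,(0,0),.5)
a=cv2.resize(np.clip(I[180:265,425:510]*1.5,0,255).astype(np.uint8)[:,:,::-1],None,fx=7,fy=7,interpolation=cv2.INTER_CUBIC)
cv2.imwrite("pics/t9.png",a)
E
```

```text
t 22.45 tcp [469.6 164.9 -17.5] psi 118.5 gap 48.8 F [-0.3 -0.9  4.4] grip 53.1 q [ 0.34 -0.   -0.36  1.22 -0.   -0.16]
shift [ 185.1 -480.2 -127.5] yaw 5.7
```

View pics/t9.png

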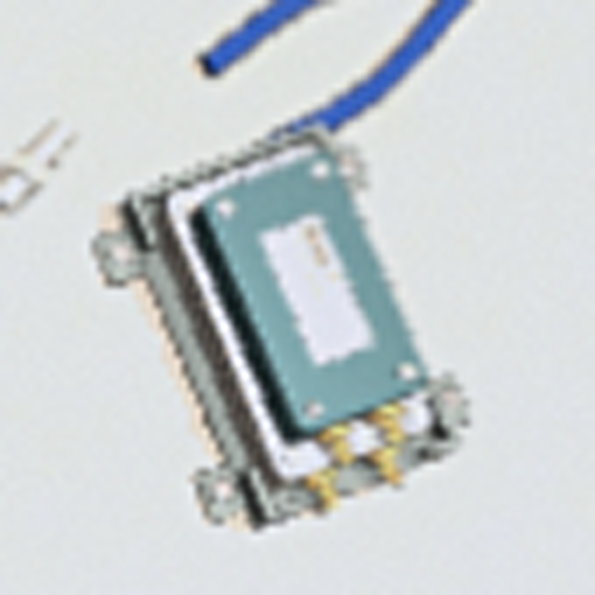

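The teal box lies square on the grey one, connectors to the notch, with screws at (225,207), (320,170), (407,372), (313,411). I'll convert these to a position.

Run:
```python
from h import *
for c in([[225,207],[320,170],[407,372],[313,411]],):
    c=(np.array(c)+.5)/7-.5+[425,180]
    P=plane("top",c,.068)*1e3
    y=P[0]+P[1]-P[2]-P[3];x=P[1]+P[2]-P[0]-P[3]
    print(P.mean(0).round(1),[round(np.linalg.norm(P[i]-P[i-1]),1) for i in range(4)],np.degrees(np.arctan2(y[1],y[0])).round(1),(np.degrees(np.arctan2(x[1],x[0]))+90).round(1))
```

```text
[ 537.3 -344.4   68. ] [np.float64(76.8), np.float64(36.1), np.float64(76.2), np.float64(35.9)] 22.9 23.4
```

>>> jog_arm:
  moves:
    - [[40,0,0,-15,0],[40,0,0,-45,0],[40,0,0,-50,0],[40,0,0,-25,0],[40,14,-36,0,0],[40,17,-44,0,0],[40,17,-44,0,0],[40,17,-44,0,0]]

```text
time_s: 23.45
tool_pos: [0.492, -0.0154, 0.1166]
tcp_rot: [-0.246, 0.969, 0.0, -0.0]
contact_force: [1.6, 0.7, -1.2]
finger_gap: 0.049
grasp_force: 52.7
```

>>> jog_arm:
  moves:
    - [[40,17,-44,0,0],[40,17,-44,0,0],[40,17,-44,0,0],[40,17,-44,0,0],[40,17,-44,0,0],[40,17,-44,0,0],[40,17,-44,0,0],[40,0,0,0,5.7]]

```text
time_s: 24.25
tool_pos: [0.534, -0.346, 0.1145]
tcp_rot: [-0.195, 0.981, 0.0, -0.001]
contact_force: [-1.1, 1.3, -3.0]
finger_gap: 0.049
grasp_force: 53.0
```

>>> jog_arm:
  moves:
    - [[40,0,0,0,0],[40,0,0,0,0]]

```text
time_s: 24.45
tool_pos: [0.5345, -0.3407, 0.1165]
tcp_rot: [-0.199, 0.98, 0.001, -0.0]
contact_force: [-0.1, 0.6, -1.0]
finger_gap: 0.0488
grasp_force: 53.0
```

```bash
python3 go.py 536 -345.5 60 112.8
```

```text
t 24.45 tcp [ 534.5 -340.7  116.5] psi 112.9 gap 48.8 F [-0.1  0.6 -1. ] grip 53.0 q [-0.57  0.28  0.21  1.51  0.   -0.97]
shift [ 0.4 -5.1 56.5] yaw 0.1
```

>>> jog_arm:
  moves:
    - [[40,0,-4.5,20,0],[40,0,0,25,0],[40,0,0,10,0],[40,0,0,5,0],[40,0,0,3,0],[40,0,0,1.5,0],[40,0,0,0,0],[40,0,0,0,0]]

```text
time_s: 25.25
tool_pos: [0.5369, -0.3457, 0.0536]
tcp_rot: [-0.198, 0.98, -0.0, 0.0]
contact_force: [0.5, -0.3, -2.1]
finger_gap: 0.0489
grasp_force: 52.9
```

```bash
python3 go.py 536 -345.5 50.5 112.8
```

```text
t 25.25 tcp [ 536.9 -345.7   53.6] psi 112.8 gap 48.9 F [ 0.5 -0.3 -2.1] grip 52.9 q [-0.57  0.29  0.11  1.39 -0.   -0.97]
shift [0.7 0.5 3.1] yaw 0.0
```

>>> jog_arm:
  moves:
    - [[40,0.5,0,1.5,0],[40,0,0,1,0],[40,0,0,0.7,0],[40,0,0,0.5,0],[40,0,0,0,0]]

```text
time_s: 25.75
tool_pos: [0.5361, -0.3458, 0.05]
tcp_rot: [-0.198, 0.98, -0.0, 0.0]
contact_force: [-2.3, 1.2, 5.1]
finger_gap: 0.0489
grasp_force: 53.9
```

```bash
python3 go.py 536 -345.5 50.5 112.8
```

```text
t 25.75 tcp [ 536.1 -345.8   50. ] psi 112.8 gap 48.9 F [-2.3  1.2  5.1] grip 53.9 q [-0.57  0.29  0.11  1.38 -0.   -0.97]
shift [-0.   0.3 -0.5] yaw -0.0
```

>>> jog_arm:
  moves:
    - [[85,0,0,0,0],[85,0,0,0,0],[85,0,0,0,0],[85,0,0,0,0],[85,0,0,-10,0],[85,0,0,-40,0],[85,0,0,-30,0],[85,0,0,0,0]]

```text
time_s: 26.55
tool_pos: [0.5378, -0.3467, 0.1351]
tcp_rot: [-0.198, 0.98, -0.003, 0.003]
contact_force: [0.5, -0.6, -0.1]
finger_gap: 0.0851
grasp_force: 0.0
```

```bash
python3 go.py 450.8 -184 70 117.1
```

```text
t 26.55 tcp [ 537.8 -346.7  135.1] psi 112.8 gap 85.1 F [ 0.5 -0.6 -0.1] grip 0.0 q [-0.57  0.28  0.26  1.54  0.   -0.97]
shift [ 17.4 184.1  63.8] yaw -4.3
```

>>> jog_arm:
  moves:
    - [[85,3,30,0,0],[85,4,40,0,0],[85,4,40,0,0],[85,4,40,0,0],[85,2,34,0,-4.3],[85,0,0,30,0],[85,0,0,33,0],[85,0,0,0,0]]

```text
time_s: 27.35
tool_pos: [0.4468, -0.1814, 0.0626]
tcp_rot: [-0.234, 0.972, 0.002, -0.002]
contact_force: [-0.6, -0.1, 0.6]
finger_gap: 0.0851
grasp_force: 0.0
```

```bash
python3 go.py 450.8 -184 -16 117.1;python3 - <<'E'
from meas import *
I=frame();np.save("I4.npy",I);d=cv2.GaussianBlur(I,(0,0),.6)
R,G,B=d[:,:,0],d[:,:,1],d[:,:,2]
for u in range(440,500,5):print(u,d[222,u].round(0),(B-R)[215,u].round(0))
E
```

```text
t 27.35 tcp [ 446.8 -181.4   62.6] psi 117.1 gap 85.1 F [-0.6 -0.1  0.6] grip 0.0 q [-0.39 -0.07 -0.27  1.38 -0.   -0.86]
shift [-2.7 -4.4 78.5] yaw 0.0
440 [148. 150. 157.] 10.0
445 [147. 149. 157.] 9.0
450 [147. 150. 157.] 5.0
455 [113. 110. 106.] 2.0
460 [147. 150. 155.] -5.0
465 [147. 149. 154.] -2.0
470 [112. 110. 107.] -4.0
475 [139. 141. 146.] 2.0
480 [147. 150. 148.] -4.0
485 [144. 146. 145.] 1.0
490 [147. 149. 149.] 1.0
495 [147. 149. 149.] 3.0
```

>>> jog_arm:
  moves:
    - [[85,-2,-3,20,0],[85,0,0,25,0],[85,0,0,18,0],[85,0,0,8,0],[85,0,0,4,0],[85,0,0,0,0]]

```text
time_s: 28.15
tool_pos: [0.4527, -0.1846, -0.0081]
tcp_rot: [-0.234, 0.972, -0.0, 0.0]
contact_force: [0.4, -0.0, 0.1]
finger_gap: 0.085
grasp_force: 0.0
```

```bash
python3 go.py 450.8 -184 -16 117.1
```

```text
t 28.15 tcp [ 452.7 -184.6   -8.1] psi 117.1 gap 85.0 F [ 0.4 -0.   0.1] grip 0.0 q [-0.39 -0.03 -0.37  1.23  0.   -0.86]
shift [1.4 1.5 7.9] yaw -0.0
```

>>> jog_arm:
  moves:
    - [[85,1,1.2,4,0],[85,0,0,4,0],[40,0,0,0,0],[40,0,0,0,0],[40,0,0,0,0],[40,0,0,0,0],[40,0,0,0,0],[40,0,0,0,0]]
  newtons: 35

```text
time_s: 28.95
tool_pos: [0.4512, -0.1839, -0.0164]
tcp_rot: [-0.234, 0.972, -0.0, 0.0]
contact_force: [-0.8, 0.3, 5.2]
finger_gap: 0.049
grasp_force: 36.8
```

```bash
python3 go.py 536.3 -345.5 120 112.8
python3 - <<'E'
from h import *
# att on stack, from I4: brass connectors and dark side used as check (pixel list by colour)
I=np.load("I4.npy");x,y,w,h=425,175,85,90
c=I[y:y+h,x:x+w];b=((c[:,:,0]-c[:,:,2])>35).astype(np.uint8)
n,l,s,ce=cv2.connectedComponentsWithStats(b)
print([(s[i,4],(ce[i]+[x,y]).round(1).tolist()) for i in range(1,n) if s[i,4]>3])
print(proj("top",[[.536,-.3455,.094]]).round(1))
E
```

```text
t 28.95 tcp [ 451.2 -183.9  -16.4] psi 117.1 gap 49.0 F [-0.8  0.3  5.2] grip 36.8 q [-0.39 -0.03 -0.38  1.22 -0.   -0.86]
shift [  -2.3 -182.7 -136.3] yaw 4.3
[(np.int32(15), [480.4, 232.6]), (np.int32(13), [473.0, 235.4]), (np.int32(14), [480.1, 239.7]), (np.int32(12), [473.0, 242.8]), (np.int32(12), [479.8, 245.8]), (np.int32(13), [470.8, 248.8])]
[[472.7 219.4]]
```

Run:
```python
from h import *
a=np.radians(22.8)
for n,uv,z,o in(("att",(476.7,234),.081,37),("bias",(476.55,241.25),.053,52),("amp",(475.3,247.3),.022,62)):
    print(n,(plane("top",[uv],z)[0][:2]*1e3+o*np.array([np.cos(a),np.sin(a)])).round(1))
```

```text
att [ 537.6 -343.5]
bias [ 538.5 -343.9]
amp [ 537.7 -344.2]
```

>>> jog_arm:
  moves:
    - [[40,0,0,-15,0],[40,0,0,-45,0],[40,0,0,-50,0],[40,0,0,-28,0],[40,0,0,0,0],[40,-0.5,-33,0,0],[40,-0.5,-40,0,0],[40,-0.5,-40,0,0]]

```text
time_s: 29.75
tool_pos: [0.5038, -0.2845, 0.1199]
tcp_rot: [-0.235, 0.972, 0.0, -0.0]
contact_force: [1.4, 0.8, -0.7]
finger_gap: 0.0492
grasp_force: 36.9
```

>>> jog_arm:
  moves:
    - [[40,-0.5,-40,0,0],[40,0,-30,0,4.3],[40,0,0,0,0],[40,0,0,0,0]]

```text
time_s: 30.15
tool_pos: [0.5353, -0.3457, 0.119]
tcp_rot: [-0.197, 0.98, 0.001, -0.001]
contact_force: [0.2, 0.9, -0.8]
finger_gap: 0.0492
grasp_force: 37.0
```

```bash
python3 go.py 536.3 -345.5 77.6 112.8
```

```text
t 30.15 tcp [ 535.3 -345.7  119. ] psi 112.8 gap 49.2 F [ 0.2  0.9 -0.8] grip 37.0 q [-0.57  0.29  0.23  1.52  0.   -0.97]
shift [-1.  -0.3 41.4] yaw -0.0
```

>>> jog_arm:
  moves:
    - [[40,-0.5,0,15,0],[40,0,0,13,0],[40,0,0,6,0],[40,0,0,3,0],[40,0,0,1.5,0],[40,0,0,0,0],[40,0,0,0,0]]

```text
time_s: 30.85
tool_pos: [0.5366, -0.3457, 0.0831]
tcp_rot: [-0.198, 0.98, -0.0, 0.0]
contact_force: [0.0, 0.4, -0.3]
finger_gap: 0.0492
grasp_force: 37.0
```

```bash
python3 go.py 536.3 -345.5 77.6 112.8
```

```text
t 30.85 tcp [ 536.6 -345.7   83.1] psi 112.8 gap 49.2 F [ 0.   0.4 -0.3] grip 37.0 q [-0.57  0.29  0.16  1.44  0.   -0.97]
shift [0.2 0.3 5.5] yaw -0.0
```

>>> jog_arm:
  moves:
    - [[40,0,0,2,0],[40,0,0,1.5,0],[40,0,0,1,0],[40,0,0,0.8,0],[40,0,0,0,0],[40,0,0,0.5,0],[40,0,0,0,0]]

```text
time_s: 31.55
tool_pos: [0.5364, -0.3456, 0.0768]
tcp_rot: [-0.198, 0.98, 0.0, -0.0]
contact_force: [0.1, 0.2, -0.5]
finger_gap: 0.0488
grasp_force: 37.1
```

```bash
python3 go.py 536.3 -345.5 77.6 112.8
```

```text
t 31.55 tcp [ 536.4 -345.6   76.8] psi 112.8 gap 48.8 F [ 0.1  0.2 -0.5] grip 37.1 q [-0.57  0.29  0.15  1.43 -0.   -0.97]
shift [ 0.1  0.1 -0.8] yaw -0.0
```

>>> jog_arm:
  moves:
    - [[40,0,0,0.5,0],[40,0,0,0,0],[40,0,0,0.5,0],[40,0,0,0,0]]

```text
time_s: 31.95
tool_pos: [0.5365, -0.3456, 0.0767]
tcp_rot: [-0.198, 0.98, -0.0, 0.0]
contact_force: [-2.5, 2.2, 7.3]
finger_gap: 0.0488
grasp_force: 37.8
```

Contact. I'll release and rise straight up, then move clear.

>>> jog_arm:
  moves:
    - [[85,0,0,0,0],[85,0,0,0,0],[85,0,0,0,0],[85,0,0,0,0],[85,0,0,-10,0],[85,0,0,-40,0],[85,0,0,-50,0],[85,0,0,0,0]]

```text
time_s: 32.75
tool_pos: [0.5383, -0.3468, 0.1844]
tcp_rot: [-0.198, 0.98, -0.004, 0.004]
contact_force: [0.5, 0.2, 1.2]
finger_gap: 0.0847
grasp_force: 0.0
```

>>> jog_arm:
  moves:
    - [[85,0,40,0,0],[85,0,45,0,0],[85,0,45,0,0],[85,0,45,0,0],[85,0,45,0,0],[85,0,0,0,0],[85,0,0,0,0]]

```text
time_s: 33.45
tool_pos: [0.4514, -0.1422, 0.177]
tcp_rot: [-0.198, 0.98, -0.001, 0.001]
contact_force: [0.5, -1.0, 0.0]
finger_gap: 0.0849
grasp_force: 0.0
```

```bash
python3 go.py;python3 - <<'E'
from meas import *
I=frame();np.save("I5.npy",I);d=cv2.GaussianBlur(I,(0,0),.6)
rect(d.sum(2)<130,(440,180,60,60),.124,"hs")
x,y,w,h=425,175,85,90
c=I[y:y+h,x:x+w];b=((c[:,:,0]-c[:,:,2])>35).astype(np.uint8)
n,l,s,ce=cv2.connectedComponentsWithStats(b)
print([(s[i,4],(ce[i]+[x,y]).round(1).tolist()) for i in range(1,n) if s[i,4]>3])
# scene view: heat sink silhouette top/bottom against expected
S=robot.grab_frame("scene").astype(float)
a=np.radians(22.8);ey=np.array([np.cos(a),np.sin(a),0]);ex=np.array([np.sin(a),-np.cos(a),0])
P=[np.array([.5363,-.3455,z])+sx*ex*.025+sy*ey*.03 for z in(.094,.124) for sx in(-1,1) for sy in(-1,1)]
p=proj("scene",P);print("expected bbox",p.min(0).round(1),p.max(0).round(1))
q=(S[100:230,230:340].sum(2)<110).astype(np.uint8)
n,l,s,ce=cv2.connectedComponentsWithStats(q);print([(s[i]+[230,100,0,0,0]).tolist() for i in range(1,n) if s[i,4]>60])
E
```

```text
t 33.45 tcp [ 451.4 -142.2  177. ] psi 112.9 gap 84.9 F [ 0.5 -1.   0. ] grip 0.0 q [-0.31 -0.11 -0.08  1.6  -0.   -0.7 ]
hs ctr 529.9 -327.2 size 62.5 70.9 long axis deg 109.9
[(np.int32(16), [480.2, 232.5]), (np.int32(14), [472.9, 235.3]), (np.int32(15), [480.1, 239.9]), (np.int32(12), [473.0, 242.8]), (np.int32(12), [479.8, 245.8]), (np.int32(13), [470.8, 248.8])]
expected bbox [265.7 151.7] [294.1 172.6]
[[306, 100, 34, 58, 1098], [268, 155, 25, 17, 301]]
```

The heat sink blob in the scene view (268–293, 155–172) matches the expected box (266–294, 152–173). The connectors have not moved, and the arm is clear. Handing in.

```bash
python3 -c "
from plant import robot
print(robot.hand_in())"
```

```text
the job is handed in; nothing more can be done
None
```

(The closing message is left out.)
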